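# Throttle the fume box

### The job

Two soldering-fume suction boxes stand on the repair bench, each with a sliding shutter plate now fully open. On the box with the round port, slide the shutter by its knob across the port to its next stop, so that it clicks in with the port half closed, and let go. Leave the shutter of the square port as it is.

Things in the scene. Friction and masses are not known exactly. Their poses are not given: they have to be found in the camera images.
- round_knob (a point): Centre of the black round knob (upright, 24 mm diameter, 36 tall, on a 10 mm stem) on the shutter of the box with the round 64 mm port: the one to set. 26 mm above the plate, 83 above the bench. z up; y along the guide rails; the shutter slides to -y, over the port. Box: grey, 120 x 200 mm, 52 tall, fixed; rails 4 mm above the plate, 50 to 59 mm either side along x.
- round_shutter (a joint): Travel in m of its steel shutter plate (98 mm across the rails, 85 along, 4 thick): 0 = port fully open, growing as it slides over the port. Three sprung stops, at three black dots 40 mm apart on one rail: 0 open, 0.040 half closed (plate edge across the port's middle), 0.080 closed. Let go in between, it springs to the nearest stop, within 3 mm. Sliding takes up to 8 N.
- square_knob (a point): Centre of the same kind of knob on the shutter of the other box, which has a square 62 mm port and is otherwise the same (same sizes and axes). To be left as it is.
- square_shutter (a joint): Travel in m of the square port's shutter plate, built the same: 0 = fully open (as it starts, within a few mm, and must stay), 0.040 half closed, 0.080 closed.

How it is judged:
By the outcome, as a careful person would: the job done as asked, in the order asked, and still so for the second after the job is handed in, with the robot touching nothing.
It also fails if it takes over 29 s, if anything falls off the work surface, if the arm or the gripper's body presses on something with over 40 N, if the wrist force passes 120 N, or if a joint passes its speed limit or range.

### The arm

A 6-joint arm with a two-finger parallel gripper is mounted at the origin on the work surface. World frame = base frame: x ahead of the robot, y to its left, z up, the work surface at z = 0. Lengths are in m, angles in degrees, forces in N, time in s.
With the tool pointing down it reaches from about 0.25 to 0.725 m from the base axis. Payload 9.7 kg.
Tool frame: the origin (TCP) lies on the centre line of the jaws, within the pads' length; the fingertips stand bot.nose_length ahead of it and the grasp point (between the pads) lies 11 mm behind it (bot.nose_length is the distance from the TCP to the fingertips, in m); z points along the fingers, y is the line along which they close (so a half turn about z gives the same grasp; the last joint's range is limited). The gripper opens to 85 mm and grips with 20 to 120 N. Pads are 22 mm wide; open, the fingers measure 114 mm over their backs; the gripper's body (76 mm by 85 mm) begins 54 mm behind the grasp point. The pads swing forward as they close: fully open they stand 13 mm farther back than shut.
Start: joints at [67.838, 4.979, 10.078, 95.1, 0, 90], TCP at [0.207, 0.509, 0.239] pointing down, gripper open.
Joint ranges: [-179.16, 179.16], [-48.56, 103.87], [-65.8, 70.77], [-126.05, 130.52], [-82.76, 87.17], [-180, 180]. Speed limits (degrees/s): [127.2, 127.2, 147.25, 180, 180, 180].

### API

Orientations are given as [roll, pitch, yaw] about the fixed x, y, z axes, in that order (R = Rz(yaw) Ry(pitch) Rx(roll)).
In Python, from workcell import bot gives the robot as it stands. The module is installed in compiled form; this text tells all that it offers.
- The arm moves only by the shell command python3 -m inch 'ROWS' [OPENING] [FORCE]. ROWS is JSON, a list of rows, each a list of 4 numbers: the shift along the world's x, y, z in cm, then the turn about the world's z in degrees. A call has exactly 8 rows; each row is the pose to reach, as a shift and turn from the pose commanded when the call began; what a row does not reach only later rows make up. A row lasts 1/8 s, in which the tool goes at most 62.5 mm and 10.7 degrees, less where a joint would pass 70% of its speed; a pose out of reach is approached as far as the arm can. A call with a gripper value outside its range is refused whole. OPENING is the finger opening in cm, from 0 to 8.54, set as the call begins (- or left out, the last holds). The fingers move at their own pace and stop on an object; FORCE is the grip in N (left out, the last holds). Time passes only in rows, so rows that repeat a pose let the fingers close, or fill a call up. It gives the time, the measured TCP pose, the force, the opening and the grip force at its end, in the units of the state.
- bot.get_obs(): the state, without advancing time (a new reading comes with each control period).
- bot.camera(name): name is "scene" or "top"; returns a dict with "img" (480x640x3 uint8, red, green, blue), "fovy" (degrees; the focal length in pixels is half the picture's height over the tangent of half this angle, whatever the lens; pixels are square), "cx", "cy" (the principal point, pixels), "R" (3x3) and "t" (3): a world point X has camera coordinates R X + t. Camera axes: x right, y down, z forward; pixel columns grow to the right and rows downward; lengths in m; the calibration is good to about 2 mm. A picture is of the moment at which its call begins. There is no depth.
- bot.job_done(): hands the job in; it is judged then, once.
Trained networks look in a picture, given as the dict that the camera call returned (one of the last four; its "shot" number tells which), for a name from the list of things; names that differ only in an ending like _2 or _b are one class to them, and where a whole thing is asked for, a point or a joint stands for the part that bears it (a point fixed in the world has none). Each returns a list of dicts, best first, with "score" (0 to 1); they miss things now and then, are a little off and sometimes report something else, mostly with a low value. They report only what shows in the picture. A call takes as long as a camera call.
- bot.find_in(thing, picture): "point" ([column, row] in pixels, amid what is visible of it).
- bot.landmark_of(thing, picture): "point" ([column, row] in pixels: a listed point, or the origin of a listed thing).
The state is a dict: "time": time; "q": joint angles; "qd": joint speeds; "joint_efforts": joint torques, N m; "ee_pos": TCP position; "tcp_rot": TCP orientation; "wrist_force": force on the tool from outside, world axes, zero at the start; "torque": the same for the moment, N m; "opening": finger opening in m; "grasp_force": force on a finger pad.
Only numpy, scipy, OpenCV 4.12 (cv2) and the standard library are available. Lean on these libraries where they do the work, as an engineer would, in place of code of your own. Each camera call takes 0.05 s, during which the arm holds its last target. There are 200 camera calls.

## Working session

There is one attempt and no reset: what is moved stays moved. The work goes in short steps, Python scripts to look and compute and a shell command to move; the robot and the scene stay as the last step left them, time stands still between calls to the robot, and variables do not carry over. Pictures are saved under pics/ and viewed, at most 10 in all, crops included, and the job is handed in when it is done.

```bash
mkdir -p pics; cat > h.py <<'E'
import numpy as np,cv2
from workcell import bot
def ray(p,uv):
    f=240/np.tan(np.radians(p["fovy"])/2); R=np.array(p["R"]);t=np.array(p["t"])
    d=R.T@np.array([(uv[0]-p["cx"])/f,(uv[1]-p["cy"])/f,1]); return -R.T@t,d
def atz(p,uv,z):
    c,d=ray(p,uv); return c+d*(z-c[2])/d[2]
def tri(a,b):
    A=np.zeros((3,3));v=np.zeros(3)
    for c,d in (a,b):
        d=d/np.linalg.norm(d);P=np.eye(3)-np.outer(d,d);A+=P;v+=P@c
    return np.linalg.solve(A,v)
def proj(p,X):
    f=240/np.tan(np.radians(p["fovy"])/2);c=np.array(p["R"])@X+np.array(p["t"]);return [p["cx"]+f*c[0]/c[2],p["cy"]+f*c[1]/c[2]]
E
python3 - <<'E'
from h import *
S=bot.camera("scene");T=bot.camera("top")
for n,p in(("scene",S),("top",T)): cv2.imwrite(f"pics/{n}1.png",p["img"][:,:,::-1])
for k in("round_knob","square_knob"):
    for n,p in(("scene",S),("top",T)):
        for r in bot.landmark_of(k,p)[:3]: print(k,n,r,atz(p,r["point"],.083).round(4))
o=bot.get_obs();print(o["time"],o["ee_pos"],o["tcp_rot"],o["opening"],bot.nose_length)
E
```

```text
round_knob scene {'point': [431.1, 310.4], 'score': 0.98} [0.5023 0.2329 0.083 ]
round_knob top {'point': [206.2, 266.2], 'score': 0.84} [0.5174 0.2342 0.083 ]
square_knob scene {'point': [270.2, 221.3], 'score': 0.6} [ 0.5528 -0.105   0.083 ]
square_knob top {'point': [390.2, 246.0], 'score': 0.82} [ 0.5532 -0.1081  0.083 ]
0.3 [0.20744114 0.50930138 0.23905256] [-1.79974540e+02 -1.06475684e-03  1.57836726e+02] 0.08508558343742018 0.008
```

View pics/scene1.png

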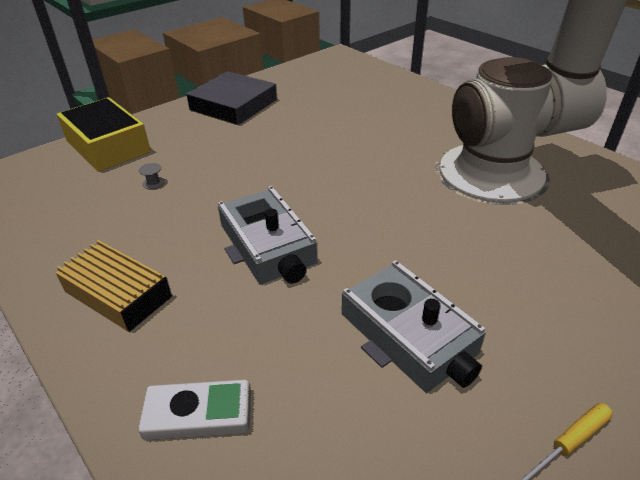

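View pics/top1.png

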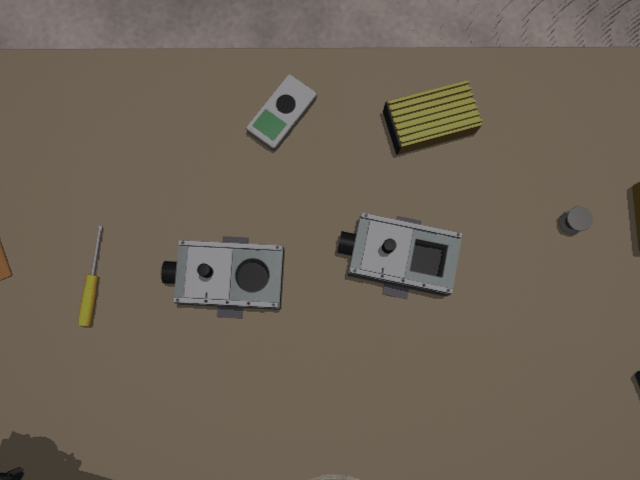

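The scene view shows the round box at about (412,320) with its knob at (431,311), and the top view shows it at (230,275) with the knob near (205,270). The square box's knob is at (389,246) in the top view. Next I'll refine the knob and the rail direction.

```bash
python3 - <<'E'
from h import *
S=bot.camera("scene");T=bot.camera("top")
a=cv2.resize(T["img"][225:325,150:300,::-1],None,fx=5,fy=5,interpolation=cv2.INTER_CUBIC);cv2.imwrite("pics/c1.png",a)
for z in bot.landmark_of("round_knob",T)[:2]:print(z)
for z in bot.find_in("round_knob",T)[:2]:print(z)
for z in bot.find_in("round_knob",S)[:2]:print(z)
# dark blob in shutter
g=T["img"].max(2);m=(g<45).astype(np.uint8)
n,l,st,c=cv2.connectedComponentsWithStats(m[225:325,150:300])
for i in range(1,n):
    if st[i,4]>30: print(st[i],c[i]+[150,225],atz(T,c[i]+[150,225],.09))
print(T["t"],tri(ray(S,[431.1,311]),ray(T,[205,270])))
g=S["img"].max(2);m=(g<45).astype(np.uint8)
n,l,st,c=cv2.connectedComponentsWithStats(m[290:335,415:450])
for i in range(1,n):
    if st[i,4]>30: print("S",st[i],c[i]+[415,290],atz(S,c[i]+[415,290],.083))
E
```

```text
{'point': [205.9, 268.0], 'score': 0.62}
{'point': [209.3, 271.9], 'score': 0.73}
{'point': [430.7, 325.0], 'score': 0.93}
[ 86  34  33  29 188] [250.35106383 267.27659574] [0.51388367 0.15157713 0.09      ]
[ 12  36  14  23 289] [168.34948097 272.12110727] [0.50590917 0.30181595 0.09      ]
[ 48  39  15  14 131] [204.47328244 270.48854962] [0.50848842 0.23570399 0.09      ]
[67 80 36  3 47] [233.85106383 306.53191489] [0.44208056 0.1806124  0.09      ]
[0.02261462 0.55012943 1.0206328 ] [0.5088288  0.23587314 0.08904486]
S [  7   9  18  27 363] [430.49311295 311.57300275] [0.50485078 0.23381336 0.083     ]
```

View pics/c1.png

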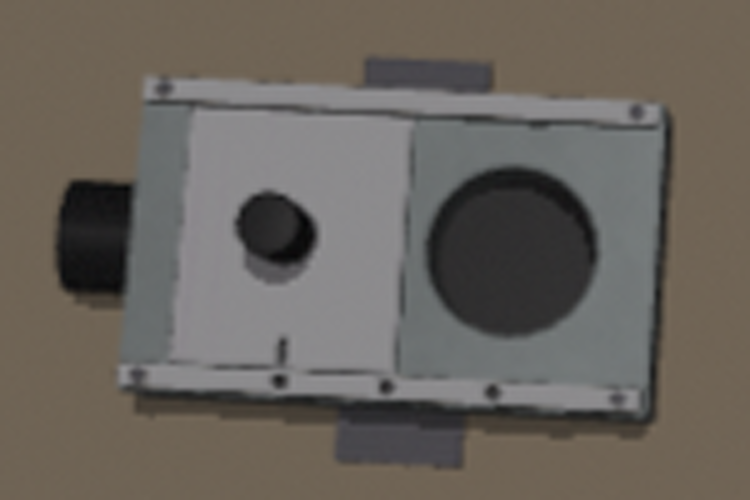

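The crop shows the round knob's top at crop (272,226), the stop dots at (280,380), (387,386) and (493,392), and the rail screws at (164,89), (637,111), (138,375) and (618,398).

```bash
python3 - <<'E'
from h import *
T=bot.camera("top");S=bot.camera("scene")
f=lambda u,z:atz(T,[u[0]/5+149.6,u[1]/5+224.6],z)
for u in((280,380),(387,386),(493,392),(164,89),(637,111),(138,375),(618,398)):print(f(u,.061).round(4))
d=f((493,392),.061)-f((280,380),.061);a=f((637,111),.061)-f((164,89),.061);b=f((618,398),.061)-f((138,375),.061)
for v in(d,a,b):print(np.linalg.norm(v),np.degrees(np.arctan2(v[0],-v[1])))
print("knob top",f((272,226),.101)); print("port",f((511,252),.053))
for X in([.507,.235,.083],[.507,.235,.101]):print(proj(S,X),proj(T,X))
E
```

```text
[0.4553 0.2381 0.061 ]
[0.4528 0.198  0.061 ]
[0.4503 0.1583 0.061 ]
[0.5664 0.2851 0.061 ]
[0.5567 0.1049 0.061 ]
[0.4576 0.2912 0.061 ]
[0.4477 0.1114 0.061 ]
0.07996604733106068 -3.624828277294645
0.1804310180287105 -3.0617423323256276
0.18007596297601755 -3.145222533389632
knob top [0.5083545  0.23432779 0.101     ]
port [0.50394853 0.15315924 0.053     ]
[np.float64(430.1693596869816), np.float64(312.7231613335648)] [np.float64(205.6025234994696), np.float64(271.75821605079284)]
[np.float64(431.68000290026447), np.float64(304.5511343735049)] [np.float64(203.60954950622323), np.float64(270.5422684756107)]
```

```bash
python3 -m inch '[[4,-3.6,0,4],[8,-7.3,-1,8],[12,-11,-2,12],[16,-14.6,-3,16],[20,-18.3,-4,19],[24,-22,-4,19],[27,-24.8,-4,19],[30,-27.5,-4,19]]' 8.5 30
```

```text
time: 1.65
ee_pos: [0.5085, 0.2331, 0.1993]
tcp_rot: [180.0, 0.0, 176.8]
wrist_force: [0.3, 0.7, -0.7]
opening: 0.085
grasp_force: 0.0
```

```bash
python3 -m inch '[[0,0,0,0],[0,0,0,0],[0,0,0,0],[0,0,0,0],[0,0,-1,0],[0,0,-2,0],[0,0,-3,0],[0,0,-3,0]]'; python3 - <<'E'
from h import *
S=bot.camera("scene");T=bot.camera("top")
cv2.imwrite("pics/s2.png",np.vstack([cv2.resize(S["img"][200:400,320:520,::-1],(560,560))]))
print(bot.landmark_of("round_knob",S)[:1],bot.landmark_of("round_knob",T)[:1])
o=bot.get_obs();print(o["time"],o["ee_pos"],o["tcp_rot"])
E
```

```text
time: 2.65
ee_pos: [0.507, 0.2341, 0.168]
tcp_rot: [-179.9, -0.1, 176.8]
wrist_force: [1.1, -0.1, 0.2]
opening: 0.0847
grasp_force: 0.0
[{'point': [431.9, 312.6], 'score': 0.59}] [{'point': [207.4, 267.7], 'score': 0.91}]
2.85 [0.50764872 0.23442158 0.16969473] [1.79982921e+02 3.20875410e-02 1.76835608e+02]
```

View pics/s2.png

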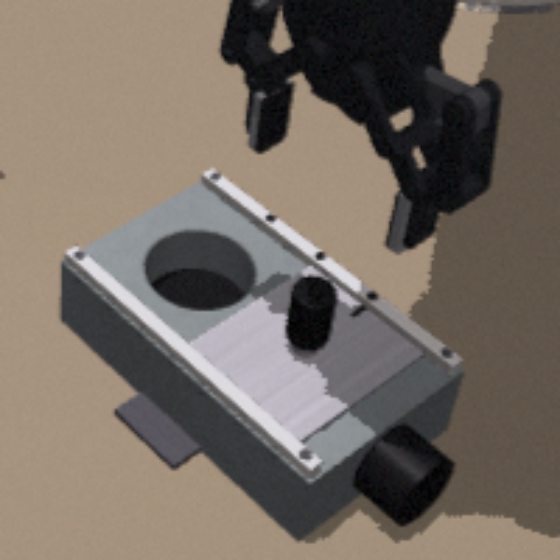

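The open fingers straddle the knob along the slide direction, with the knob at crop (312,312) between them. Next I'll descend and close.

```bash
python3 -m inch '[[0,0,-2,0],[0,0,-4,0],[0,0,-6,0],[0,0,-7.5,0],[0,0,-8.5,0],[0,0,-9,0],[0,0,-9,0],[0,0,-9,0]]'
```

```text
time: 3.85
ee_pos: [0.5078, 0.2345, 0.0799]
tcp_rot: [180.0, 0.0, 176.8]
wrist_force: [0.1, -0.6, -0.4]
opening: 0.085
grasp_force: 0.0
```

```bash
python3 -m inch '[[0,0,0,0],[0,0,0,0],[0,0,0,0],[0,0,0,0],[0,0,0,0],[0,0,0,0],[0,0,0,0],[0,0,0,0]]' 1.5 40
```

```text
time: 4.85
ee_pos: [0.5075, 0.2345, 0.0796]
tcp_rot: [180.0, 0.0, 176.8]
wrist_force: [-1.8, 0.8, 6.4]
opening: 0.0229
grasp_force: 39.4
```

```bash
python3 -m inch '[[0,-0.5,0,0],[-0.05,-1.1,0,0],[-0.1,-1.8,0,0],[-0.14,-2.5,0,0],[-0.18,-3.2,0,0],[-0.2,-3.7,0,0],[-0.22,-4,0,0],[-0.22,-4,0,0]]'; python3 - <<'E'
from h import *
S=bot.camera("scene")
cv2.imwrite("pics/s3.png",cv2.resize(S["img"][200:400,320:520,::-1],(560,560)))
E
```

```text
time: 5.85
ee_pos: [0.5051, 0.1939, 0.0795]
tcp_rot: [-180.0, -0.0, 176.8]
wrist_force: [-3.1, -0.2, 6.0]
opening: 0.0232
grasp_force: 39.9
```

View pics/s3.png

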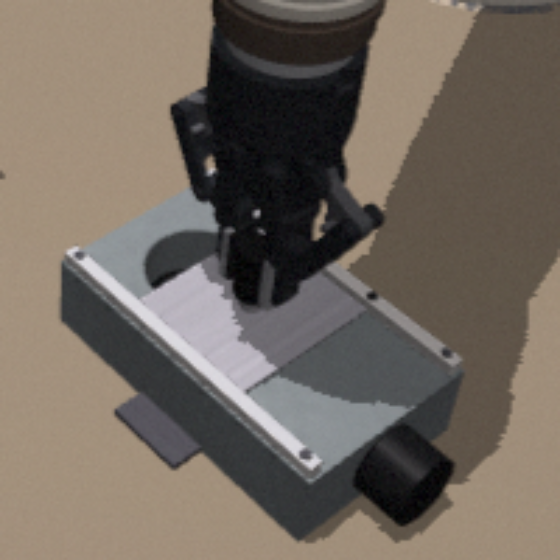

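The plate edge now crosses the middle of the port at about crop (190,270), and the force along y is near zero, so it is at the stop. I'll open the gripper and rise.

```bash
python3 -m inch '[[0,0,0,0],[0,0,0,0],[0,0,0,0],[0,0,0,0],[0,0,0,0],[0,0,0,0],[0,0,0,0],[0,0,0,0]]' 8.5
```

```text
time: 6.9
ee_pos: [0.5053, 0.1944, 0.0793]
tcp_rot: [180.0, -0.0, 176.8]
wrist_force: [1.0, -0.1, -0.4]
opening: 0.085
grasp_force: 0.0
```

```bash
python3 -m inch '[[0,0,0.5,0],[0,0,1.5,0],[0,0,3,0],[0,0,5,0],[0,0,8,0],[0,0,11,0],[0,0,13,0],[0,0,13,0]]'; python3 - <<'E'
from h import *
S=bot.camera("scene")
cv2.imwrite("pics/s4.png",cv2.resize(S["img"][160:400,200:520,::-1],(800,600)))
E
```

```text
time: 7.9
ee_pos: [0.506, 0.1946, 0.2117]
tcp_rot: [179.9, 0.2, 176.8]
wrist_force: [-0.6, -0.5, -0.9]
opening: 0.0849
grasp_force: 0.0
```

View pics/s4.png

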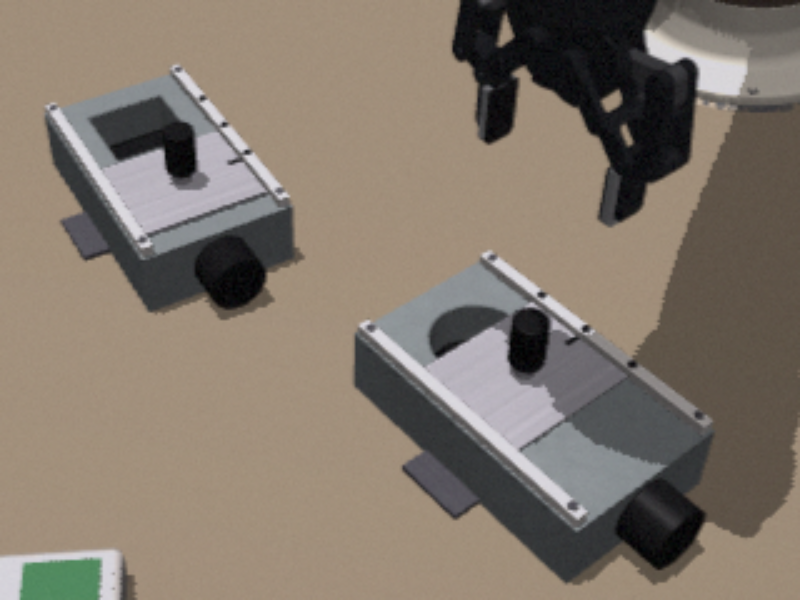

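The round port is half covered and the plate's mark at (572,341) lines up with the middle dot at (586,328). The square shutter is unchanged and the gripper is clear.

```bash
python3 -c "
from workcell import bot
print(bot.job_done())"
```

```text
the job is handed in; nothing more can be done
None
```

The round port's shutter is at its half-closed stop and released, the square port's shutter was not touched, and the job was handed in at about 8 s of the 29 s allowed; no verdict came back.

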